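Make up two interference-filter kits at the electronics bench

ROBOT

A 6-joint arm with a two-finger parallel gripper is mounted at the origin on the work surface. World frame = base frame: x ahead of the robot, y to its left, z up, the work surface at z = 0. Lengths are in m, angles in degrees, forces in N, time in s.
With the tool pointing down it reaches from about 0.375 to 0.75 m from the base axis. Payload 9 kg.
Tool frame: the origin (TCP) lies where the fingers leave the gripper's body, on its centre line; the fingertips stand 73 mm ahead of it and the grasp point (between the pads) lies 54 mm ahead of it (robot.tip_reach is the distance from the TCP to the fingertips, in m); z points along the fingers, y is the line along which they close (so a half turn about z gives the same grasp; the last joint's range is limited). The gripper opens to 85 mm and grips with 20 to 120 N. Pads are 22 mm wide; open, the fingers measure 114 mm over their backs; the gripper's body (76 mm by 85 mm) begins 54 mm behind the grasp point. The pads swing forward as they close: fully open they stand 13 mm farther back than shut.
Start: joints at [57.485, 5.964, 5.575, 89.605, 0, 77.527], TCP at [0.206, 0.564, 0.304] pointing down, gripper open.
Joint ranges: [-171.21, 171.21], [-48.23, 106.86], [-62.78, 66.21], [-105.2, 120.99], [-86.42, 89.51], [-180, 180]. Speed limits (degrees/s): [127.2, 127.2, 147.25, 180, 180, 180].

INTERFACE

Orientations are given as [roll, pitch, yaw] about the fixed x, y, z axes, in that order (R = Rz(yaw) Ry(pitch) Rx(roll)).
In Python, from plant import robot gives the robot as it stands. Calls block until the motion is done:
- robot.move_pose(position, orientation): joint-space move of the TCP to a pose.
- robot.line_to(position, vel=0.15, rotation=None, guard=None): straight line of the TCP; rotation=None keeps the orientation; vel is the mean speed in m/s. With guard (N) it stops when the force on the tool has changed by that much, and returns True; else False.
- robot.goto_joints(angles): joint-space move.
- robot.set_gripper(opening): finger opening in m; the grip force is fixed at half the most; returns when the fingers have stopped.
- robot.pause(seconds).
- robot.ik(position, orientation): joint angles nearest the present ones, or None.
- robot.observe(): the state.
- robot.grab_frame(name): name is "scene" or "side" or "wrist"; returns the picture (480x640x3 uint8, blue, green, red); there is no depth.
- robot.get_calibration(name): a dict with "vertical_fov" (degrees; the focal length in pixels is half the picture's height over the tangent of half this angle, whatever the lens; pixels are square), "cx", "cy" (the principal point, pixels), "k1" (the pictures are not rectified: a ray, as slopes to the right and down, at radius r is drawn at 1 + k1 r^2 times it, then the intrinsics apply), "rvec" (rotation vector, rad) and "tvec" (3), from world to camera coordinates, as OpenCV has them. Camera axes: x right, y down, z forward; pixel columns grow to the right and rows downward; lengths in m; the calibration is good to about 2 mm. A picture is of the moment at which its call begins: read the wrist's pose just before it. get_calibration takes no time and is no camera call; for the wrist camera it gives the pose at the moment of the call.
A pose or a line that the arm cannot do raises robot.IKError and nothing moves.
- robot.job_done(): hands the job in; it is judged then, once.
The state is a dict: "time": time; "q": joint angles; "qvel": joint speeds; "joint_torque": joint torques, N m; "tool_pos": TCP position; "tcp_rot": TCP orientation; "ft_force": force on the tool from outside, world axes, zero at the start; "torque": the same for the moment, N m; "gripper_width": finger opening in m; "gripper_force": force on a finger pad.
Only numpy, scipy, OpenCV 4.12 (cv2) and the standard library are available. Lean on these libraries where they do the work, as an engineer would, in place of code of your own. Each camera call takes 0.05 s, during which the arm holds its last target. There are 200 camera calls.

TASK

Make up two kits: in the blue tray the green capacitor (bare compartment, standing upright) and the white ferrite core (grey-lined compartment), in the yellow tray the finned heat sink (bare compartment, standing upright on its base) and the black ferrite core (grey-lined compartment). The cores are threaded on the bar of the stock stand behind a red stop collar: slide the collar off first and put it in the round steel dish, then slide the cores off one after the other. Ferrite chips easily, so set the cores down rather than dropping them, and leave everything released and at rest.

Things in the scene. Friction and masses are not known exactly. Their poses are not given: they have to be found in the camera images.
- stand: grey stock stand, fixed; base plate 190 x 80 x 12 mm, origin at the centre of its underside, z up. A 10 mm round steel bar, axis 100 mm up, runs along the stand's x at y = 0 from the post (x 66 to 84 mm, 40 mm wide, 118 mm high) to its free end at x = -76 mm, which points roughly to the robot. Parts come off only by sliding to -x, past the free end.
- collar: red square stop collar, 34 x 34 mm, 14 mm long along its 20 mm round hole; about 50 g, loose (no screw). Origin: its centre; x along the hole. At the start it hangs level on the stand's bar outside both cores, centre about 26 mm from the free end, top of its hole on the bar.
- core_white: white ferrite core: square block 38 x 38 mm, 24 mm long along its 20 mm round hole. Origin: block centre; x along the hole. About 90 g. At the start it hangs level on the stand's bar, top of its hole on the bar (5 mm play all round once lifted 5 mm), about 44 mm from the other core, centre to centre; which core is nearer the free end varies.
- core_black: black ferrite core: square block 38 x 38 mm, 24 mm long along its 20 mm round hole. Origin: block centre; x along the hole. About 90 g. At the start it hangs level on the stand's bar, top of its hole on the bar (5 mm play all round once lifted 5 mm), about 44 mm from the other core, centre to centre; which core is nearer the free end varies.
- capacitor: green upright cylinder with a silver top and a white stripe, 30 mm across, 45 mm high, about 50 g. Origin: centre of its underside, z up. It stands loose on the bench among the stock.
- heatsink: bare aluminium heat sink with upright fins, 40 mm along its x (the way the fins run) x 30 mm along its y x 38 mm high, about 60 g; the outermost fins are its flat sides at y = +15 and -15 mm, good to grip. Origin: centre of its underside, z up. It stands loose on the bench among the stock.
- tray_blue: blue kit tray. 140 x 98 x 14 mm, walls and floor 4 mm; a cross divider 8.5 mm high makes two compartments, each 64 (along x) x 90 mm. Origin: centre of the underside, z up. Compartment centred at x = +34 mm (away from the robot): grey lining (thin, hard); at x = -34 mm: bare. Fixed. Takes the capacitor (bare side) and the white core (lined side).
- tray_yellow: yellow kit tray. 140 x 98 x 14 mm, walls and floor 4 mm; a cross divider 8.5 mm high makes two compartments, each 64 (along x) x 90 mm. Origin: centre of the underside, z up. Compartment centred at x = +34 mm (away from the robot): grey lining (thin, hard); at x = -34 mm: bare. Fixed. Takes the heat sink (bare side) and the black core (lined side).
- dish: round steel dish for the collar, 104 mm across at the rim, 14 mm high, floor about 90 mm across and 3 mm above its underside. Origin: centre of its underside, z up. Fixed to the bench.
There are look-alikes about, which are no part of the job. What is shaped like the core_white but pink or purple is not meant.

How it is judged:
By the outcome, as a careful person would: the job done as asked, in the order asked, and still so for the second after the job is handed in, with the robot touching nothing.
It also fails if it takes over 134 s, if anything falls off the work surface, if the arm or the gripper's body presses on something with over 40 N, if the wrist force passes 120 N, or if a joint passes its speed limit or range.

## Working session

There is one attempt and no reset: what is moved stays moved. The work goes in short steps, each a Python script; the robot and the scene stay as the last script left them, time stands still between calls to the robot, and variables do not carry over. Pictures are saved under pics/ and viewed, at most 14 in all, crops included, and the job is handed in when it is done.

```bash
mkdir -p pics; ls; python3 - <<'E'
from plant import robot
import cv2
for n in("scene","side"):
    cv2.imwrite(f"pics/{n}0.png",robot.grab_frame(n)); print(n,robot.get_calibration(n))
print(robot.get_calibration("wrist"))
s=robot.observe();print(s)
E
```

```text
pics
scene {'vertical_fov': 57.96106342227564, 'cx': 321.4996180658754, 'cy': 240.57373205796122, 'k1': -0.08564620514085272, 'rvec': array([ 1.13652496,  2.2752047 , -1.06567452]), 'tvec': array([ 0.32264861, -0.25907605,  1.35043768])}
side {'vertical_fov': 42.83678505938846, 'cx': 322.9432430307526, 'cy': 242.59717167247322, 'k1': -0.19846206052441878, 'rvec': array([ 0.76994781, -2.40662553,  1.3468442 ]), 'tvec': array([0.5129096 , 0.25390957, 1.27545243])}
{'vertical_fov': 63.457538513254285, 'cx': 322.06283313340964, 'cy': 234.50539240362096, 'k1': -0.01542000722576393, 'rvec': array([-2.37947294, -1.66441384, -0.23071466]), 'tvec': array([-0.60021555, -0.03621044,  0.37827896])}
{'time': 0.1, 'q': array([5.74839574e+01, 5.99524146e+00, 5.53139356e+00, 8.96051269e+01,
       1.67560731e-04, 7.75270292e+01]), 'qvel': array([-0.04447335, -0.05561654,  0.07281068, -0.12719467,  0.0441881 ,
       -0.03852049]), 'joint_torque': array([ 6.68683264e-03, -5.58203781e+01,  5.04725575e+01,  1.28176674e-02,
       -2.35971747e-04,  3.22564119e-05]), 'tool_pos': array([0.20550365, 0.56347839, 0.30319842]), 'tcp_rot': array([-1.79932689e+02, -1.50607005e-02,  1.59956919e+02]), 'ft_force': array([-0.10137447,  0.6672371 ,  0.32945584]), 'torque': array([ 0.0332304 , -0.01901796, -0.05219337]), 'gripper_force': 0.0, 'gripper_width': 0.08497505828109181}
```

View pics/scene0.png

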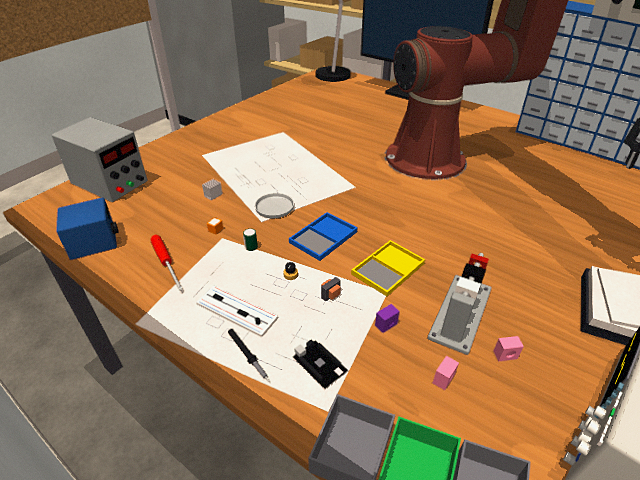

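View pics/side0.png

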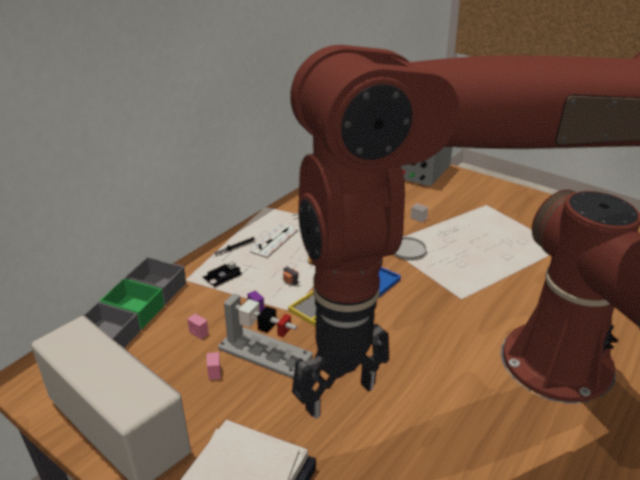

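The scene picture shows the red collar at (479,260), the black core behind it at (474,270) and the white core next to the post at (467,287). The capacitor is at (250,239), the dish at (275,205), the blue tray at (323,235) and the yellow tray at (388,266). The grey finned block at (212,189) is the likely heat sink. The look-alikes are pink (445,372) and (508,348), purple (387,318), and a dark and orange part at (331,289).

```bash
cat > h.py <<'E'
from plant import robot
import numpy as np, cv2
from scipy.spatial.transform import Rotation as Ro
def K(c):
    f=240/np.tan(np.radians(c["vertical_fov"]/2)); return np.array([[f,0,c["cx"]],[0,f,c["cy"]],[0,0,1]]),np.array([c["k1"],0,0,0.])
def rays(c,px):
    k,d=K(c); u=cv2.undistortPointsIter(np.float64(px).reshape(-1,1,2),k,d,None,None,(3,50,1e-10)).reshape(-1,2)
    R=cv2.Rodrigues(c["rvec"])[0]; o=-R.T@c["tvec"]
    return o,np.c_[u,np.ones(len(u))]@R
def plane(c,px,z):
    o,v=rays(c,px); return (o+v*((z-o[2])/v[:,2])[:,None])[:,:2]
def proj(c,P):
    k,d=K(c); return cv2.projectPoints(np.float64(P).reshape(-1,1,3),c["rvec"],c["tvec"],k,d)[0].reshape(-1,2)
def big(m,n=1):
    cs=cv2.findContours(m.astype(np.uint8),cv2.RETR_EXTERNAL,cv2.CHAIN_APPROX_NONE)[0]
    return sorted(cs,key=cv2.contourArea)[::-1][:n]
def snap(name,cam="wrist"):
    c=robot.get_calibration(cam); im=robot.grab_frame(cam); cv2.imwrite(f"pics/{name}.png",im); return c,im
E
python3 - <<'E'
from h import *
c=robot.get_calibration("scene"); im=cv2.imread("pics/scene0.png"); hsv=cv2.cvtColor(im,cv2.COLOR_BGR2HSV)
def hm(a,b,s=120,v=60): return cv2.inRange(hsv,(a,s,v),(b,255,255))
def rect(ct,z):
    P=plane(c,ct.reshape(-1,2),z); r=cv2.minAreaRect((P*1000).astype(np.float32)); return np.round(r[0]),np.round(r[1]),round(r[2],1)
roi=np.zeros((480,640),np.uint8); roi[200:300,280:430]=255
for n,a,b in(("blue",100,125),("yellow",22,35)): print(n,rect(big(hm(a,b)&roi)[0],.012))
g=lambda px,z:np.round(plane(c,[px],z)[0],3)
print("dish",g((275,206),.012),"cap top",g((250,232),.045),"cap base",g((250,247),0),"hs top",g((211,183),.038))
print("stand corners",[g(p,.012) for p in((430,340),(470,351),(492,283),(459,275))])
print("collar",g((479,260),.095),"black",g((474,270),.095),"white",g((467,287),.095))
a=cv2.resize(im[165:265,180:300],None,fx=3.3,fy=3.3,interpolation=cv2.INTER_CUBIC); b=cv2.resize(im[245:355,400:520],None,fx=3.3,fy=3.3,interpolation=cv2.INTER_CUBIC)
h=max(a.shape[0],b.shape[0]); o=np.zeros((h,a.shape[1]+b.shape[1],3),np.uint8); o[:a.shape[0],:a.shape[1]]=a;o[:b.shape[0],a.shape[1]:]=b
cv2.imwrite("pics/crop0.png",o)
E
```

```text
blue (array([509., -17.]), array([107., 152.]), 86.4)
yellow (array([511., 163.]), array([105., 152.]), 83.0)
dish [ 0.49  -0.187] cap top [ 0.636 -0.131] cap base [ 0.639 -0.135] hs top [ 0.54  -0.372]
stand corners [array([0.64 , 0.328]), array([0.619, 0.399]), array([0.424, 0.37 ]), array([0.444, 0.302])]
collar [0.471 0.338] black [0.505 0.34 ] white [0.556 0.347]
```

View pics/crop0.png

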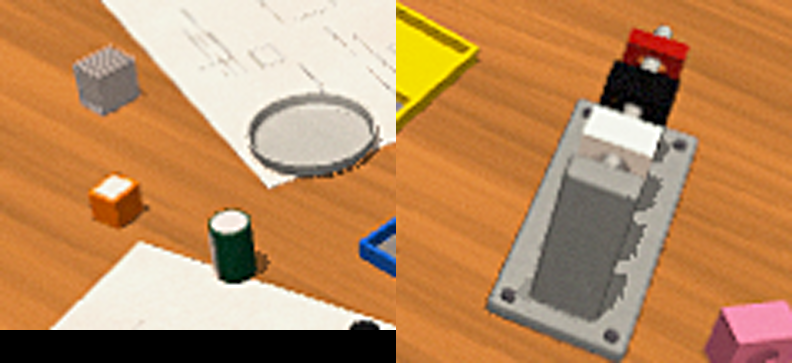

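The crop shows the finned grey heat sink (scene 212,189), with an orange block next to it that isn't wanted. The green capacitor with the silver top is at (250,239). The bar order from the free end is red collar, black core, white core. I'll move on and look from near with the wrist camera.

```bash
cat >> h.py <<'E'
def T(): return robot.observe()["time"]
def view(x,y,name,z=0.30,yaw=180):
    "put the wrist camera roughly above x,y"
    R=Ro.from_euler("xyz",[180,0,yaw],degrees=True).as_matrix()
    p=np.array([x,y,z])-R@np.load("off.npy")*[1,1,0]; p[2]=z
    robot.move_pose(list(p),[180,0,yaw]); robot.pause(.15); return snap(name)
E
python3 - <<'E'
from h import *
s=robot.observe(); c=robot.get_calibration("wrist"); R=cv2.Rodrigues(c["rvec"])[0]
Rt=Ro.from_euler("xyz",s["tcp_rot"],degrees=True).as_matrix()
off=Rt.T@(-R.T@c["tvec"]-s["tool_pos"]); np.save("off.npy",off)
print("cam off in tool",off.round(3),"view dir in tool",(Rt.T@R[2]).round(2),robot.tip_reach)
import pickle
out={}
for n,x,y,z in(("stand",.50,.34,.33),("trays",.51,.07,.30),("dishcap",.55,-.16,.30),("hs",.54,-.36,.25)):
    try: c,im=view(x,y,n,z); out[n]=c; print(n,T(),robot.observe()["tool_pos"].round(3))
    except robot.IKError as e: print(n,e)
pickle.dump(out,open("views.pkl","wb"))
ims=[cv2.resize(cv2.imread(f"pics/{n}.png"),(400,300)) for n in("stand","trays","dishcap","hs")]
cv2.imwrite("pics/m1.png",np.vstack([np.hstack(ims[:2]),np.hstack(ims[2:])]))
E
```

```text
cam off in tool [ 0.069  0.001 -0.069] view dir in tool [-0.27 -0.    0.96] 0.0726
stand 1.875 [0.568 0.34  0.33 ]
trays 3.1333 [0.579 0.07  0.3  ]
dishcap 4.2583 [ 0.619 -0.159  0.3  ]
hs 5.3 [ 0.61  -0.359  0.251]
```

View pics/m1.png

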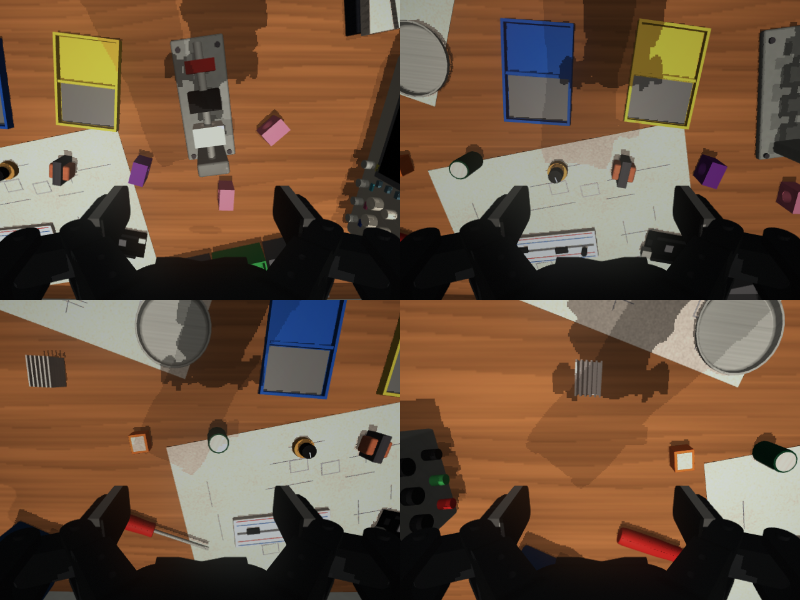

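The montage shows all four views, each half size. The stand view has the collar at full-resolution pixel (320,104), the black core at (328,160) and the white core at (334,218). Both trays are fully in the second view, the capacitor top is at (349,227) in the third, and the heat sink is at (301,125) in the fourth with fins roughly along world x. I'll refine these with masks.

```bash
python3 - <<'E'
from h import *
import pickle
V=pickle.load(open("views.pkl","rb"))
def load(n):
    im=cv2.imread(f"pics/{n}.png"); return im,cv2.cvtColor(im,cv2.COLOR_BGR2HSV),V[n]
def rect(c,ct,z):
    P=plane(c,ct.reshape(-1,2),z)*1000; r=cv2.minAreaRect(P.astype(np.float32)); return [np.round(v,1) for v in r]
def box(m,x0,y0,x1,y1):
    o=np.zeros_like(m);o[y0:y1,x0:x1]=m[y0:y1,x0:x1];return o
im,h,c=load("trays")
print("blue",rect(c,big(box(cv2.inRange(h,(100,120,30),(125,255,255)),150,20,285,210))[0],.014))
print("yel",rect(c,big(box(cv2.inRange(h,(20,120,40),(35,255,255)),340,20,520,215))[0],.014))
im,h,c=load("stand")
red=box(cv2.inRange(h,(0,150,40),(6,255,255))|cv2.inRange(h,(172,150,40),(180,255,255)),270,70,380,140)
blk=box(cv2.inRange(h,(0,0,0),(180,255,38)),290,130,370,190)
wh=box(cv2.inRange(h,(0,0,190),(180,60,255)),295,190,375,245)
for n,m,z in(("red",red,.112),("blk",blk,.114),("wht",wh,.114)):
    ct=big(m)[0]; print(n,cv2.boundingRect(ct),rect(c,ct,z))
im,h,c=load("dishcap")
cap=box(cv2.inRange(h,(0,0,110),(180,60,255)),325,205,370,245); ct=big(cap)[0]; print("cap",cv2.boundingRect(ct),rect(c,ct,.045))
a,b,cc=load("stand"); A=cv2.resize(a[40:300,250:400],None,fx=2.2,fy=2.2)
a,b,cc=load("hs"); B=cv2.resize(a[80:170,250:350],None,fx=4,fy=4)
a,b,cc=load("dishcap"); C=cv2.resize(a[200:250,320:380],None,fx=4,fy=4)
o=np.zeros((600,800,3),np.uint8);o[:A.shape[0],:A.shape[1]]=A;o[:B.shape[0],350:350+B.shape[1]]=B;o[370:370+C.shape[0],350:350+C.shape[1]]=C
cv2.imwrite("pics/m2.png",cv2.convertScaleAbs(o,alpha=1.4))
E
```

```text
blue [array([506.9, -20.3]), array([ 98.5, 139.6]), np.float64(85.8)]
yel [array([509.5, 160.6]), array([ 99.5, 140. ]), np.float64(83.1)]
red (295, 92, 50, 27) [array([487. , 338.4]), array([14.2, 33.5]), np.float64(7.8)]
blk (300, 141, 55, 40) [array([525.5, 343.8]), array([25.4, 37.1]), np.float64(8.0)]
wht (309, 201, 52, 36) [array([569. , 349.9]), array([23.4, 37.1]), np.float64(7.9)]
cap (335, 216, 30, 28) [array([ 638.4, -135. ]), array([24.5, 24.8]), np.float64(27.5)]
```

View pics/m2.png

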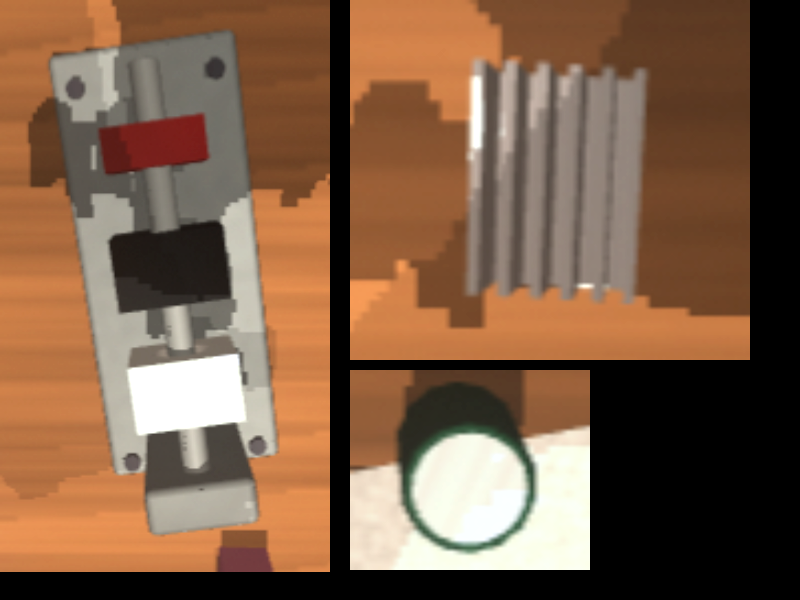

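The boxes match the true sizes, and the tray, stand and part poses are consistent with each other. Next is the collar.

```bash
cat >> h.py <<'E'
BAR=np.array([np.cos(np.radians(7.9)),np.sin(np.radians(7.9))])
def gp(xy,z): return [float(xy[0]),float(xy[1]),float(z)+.054]   # grasp point -> TCP
def st(t):
    s=robot.observe(); print(t,"t",round(s["time"],1),"w",round(s["gripper_width"]*1e3,1),"Fg",round(float(s["gripper_force"]),1),"ft",s["ft_force"].round(1),"p",s["tool_pos"].round(4))
def take(xy,z,yaw,op):
    robot.set_gripper(op); robot.move_pose(gp(xy,z+.07),[180,0,yaw]); robot.line_to(gp(xy,z),vel=.1); robot.set_gripper(0); st("gripped")
def offbar(xy,z,d):
    robot.line_to(gp(xy,z+.005),vel=.03); st("lifted")
    e=np.array(xy)-BAR*d; robot.line_to(gp(e,z+.005),vel=.07); st("slid"); robot.line_to(gp(e,.2),vel=.2); return e
def put(xy,z,yaw,op,up=.2):
    robot.move_pose(gp(xy,up),[180,0,yaw]); robot.line_to(gp(xy,z+.012),vel=.2); robot.pause(.1)
    hit=robot.line_to(gp(xy,z-.005),vel=.015,guard=3); st(f"down {hit}"); robot.set_gripper(op); st("open")
    p=robot.observe()["tool_pos"]; robot.line_to([p[0],p[1],.054+up],vel=.2)
E
python3 - <<'E'
from h import *
import pickle
V=pickle.load(open("views.pkl","rb")); c=V["hs"]
P=plane(c,[(280.3,95),(324,97),(279.5,153.3),(320.5,155.5)],.038); print(P.round(4),P.mean(0)); print("dish",plane(c,[(542,56)],.014),plane(V["dishcap"],[(277,50)],.014))
x=(.487,.3384)
robot.move_pose(gp(x,.2),[180,0,-172.1])
take(x,.103,-172.1,.06); offbar(x,.103,.062)
snap("collar"); 
E
```

```text
[[ 0.5224 -0.3878]
 [ 0.5236 -0.3578]
 [ 0.5618 -0.3895]
 [ 0.5633 -0.3602]] [ 0.54277504 -0.37382081]
dish [[ 0.492981   -0.19851222]] [[ 0.49067178 -0.19698578]]
gripped t 9.6 w 32.8 Fg 59.4 ft [-0.1  0.7  5.2] p [0.4875 0.3387 0.158 ]
lifted t 10.0 w 32.5 Fg 59.5 ft [ 0.4 -1.2 -2.1] p [0.487  0.3383 0.162 ]
slid t 11.0 w 32.8 Fg 59.5 ft [ 0.3  1.4 -0.3] p [0.4259 0.3299 0.1621]
```

View pics/collar.png

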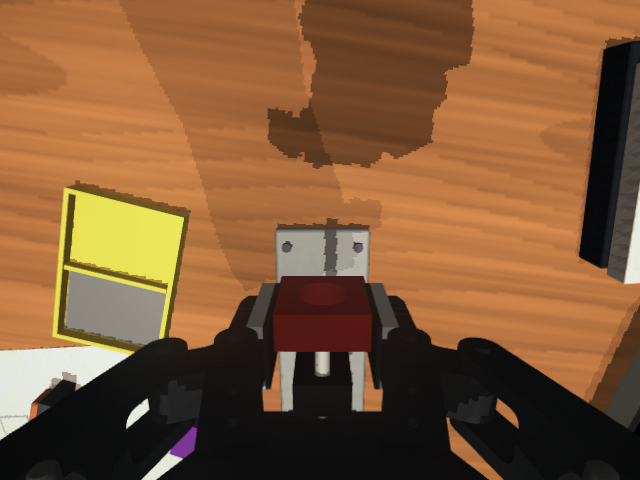

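The picture shows the collar held level between the pads at (322,300), clear of the bar end at (322,360). Next I'll put it in the dish and then take the black core.

```bash
python3 - <<'E'
s=open("h.py").read()
s=s.replace('''hit=robot.line_to(gp(xy,z-.005),vel=.015,guard=3); st''','''
    for _ in range(4):
        hit=robot.line_to(gp(xy,z-.005),vel=.015,guard=4)
        if not hit or robot.observe()["tool_pos"][2]-.054<z+.004: break
        st("early")
    st''')
open("h.py","w").write(s)
E
python3 - <<'E'
from h import *
put((.491,-.195),.028,180,.05)
snap("dish1")
x=(.5255,.3438)
robot.move_pose(gp(x,.2),[180,0,-172.1])
take(x,.103,-172.1,.06); offbar(x,.103,.1)
snap("black1")
i=[cv2.resize(cv2.imread(f"pics/{n}.png"),(400,300)) for n in("dish1","black1")]; cv2.imwrite("pics/m3.png",np.hstack(i))
E
```

```text
down True t 15.4 w 33.0 Fg 60.0 ft [-0.3 -0.1  4.8] p [ 0.4909 -0.1949  0.0831]
open t 15.7 w 50.0 Fg 0.0 ft [-0.1 -0.1  0.7] p [ 0.4904 -0.1946  0.0823]
gripped t 20.4 w 37.4 Fg 59.8 ft [ 0.1 -0.1  5.1] p [0.526  0.3441 0.1581]
lifted t 20.7 w 37.2 Fg 60.0 ft [ 0.1  0.  -1.2] p [0.5254 0.3437 0.1619]
slid t 22.3 w 37.3 Fg 60.0 ft [ 0.7 -0.2 -0.6] p [0.4268 0.33   0.162 ]
```

View pics/m3.png

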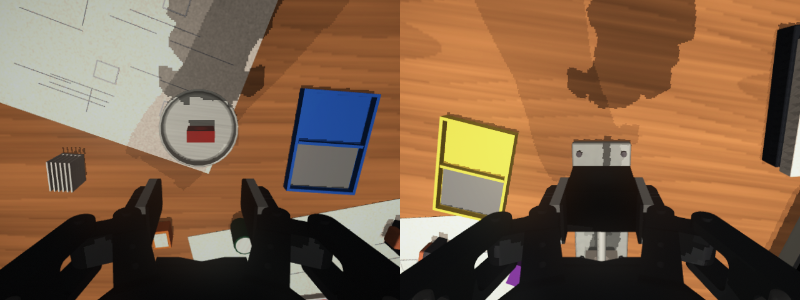

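The collar stands in the dish at (200,131) in the left half, and the black core is held off the bar at (600,195) in the right half. I'll place it, then move the white core.

```bash
python3 - <<'E'
from h import *
put((.5433,.1565),.0315,173.1,.052)
snap("b2")
x=(.569,.3499)
robot.move_pose(gp(x,.2),[180,0,-172.1])
take(x,.103,-172.1,.06); offbar(x,.103,.145)
snap("w1")
i=[cv2.resize(cv2.imread(f"pics/{n}.png"),(400,300)) for n in("b2","w1")]; cv2.imwrite("pics/m4.png",np.hstack(i))
E
```

```text
down True t 25.6 w 37.4 Fg 60.5 ft [-1.3 -0.6  4.8] p [0.5432 0.1565 0.0862]
open t 25.9 w 51.5 Fg 0.0 ft [-0.9  0.4  0.7] p [0.5425 0.1564 0.0853]
gripped t 29.4 w 37.2 Fg 59.9 ft [0.  0.3 4.6] p [0.5695 0.3502 0.1582]
lifted t 29.7 w 37.3 Fg 60.0 ft [ 0.3 -0.  -1.4] p [0.5689 0.3498 0.1619]
slid t 31.9 w 37.3 Fg 60.0 ft [-0.8  0.1 -1. ] p [0.4256 0.33   0.162 ]
```

View pics/m4.png

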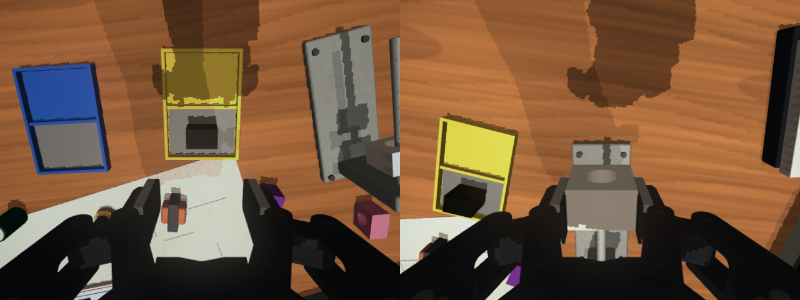

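The left half shows the black core flat in the yellow tray's lined compartment at (203,135). The right half shows the white core held off the bar at (600,195). Next are the white core, then the capacitor and the heat sink.

```bash
python3 - <<'E'
from h import *
def grab(xy,z,yaw,lo,hi):
    robot.move_pose(gp(xy,.2),[180,0,yaw]); take(xy,z,yaw,.06)
    w=robot.observe()["gripper_width"]; assert lo<w<hi,w
    robot.line_to(gp(xy,.2),vel=.2)
put((.5408,-.0228),.0325,175.8,.052); snap("w2")
grab((.6384,-.135),.030,180,.027,.033); snap("c1")
put((.4730,-.0178),.0345,175.8,.045); snap("c2")
grab((.5428,-.3738),.026,177,.026,.034); snap("h1")
put((.4757,.1647),.0305,173.1,.045); snap("h2")
i=[cv2.resize(cv2.imread(f"pics/{n}.png"),(400,300)) for n in("w2","c1","h1","h2")]; cv2.imwrite("pics/m5.png",np.vstack([np.hstack(i[:2]),np.hstack(i[2:])]))
E
```

```text
down True t 35.8 w 36.9 Fg 60.5 ft [-0.6  0.5  6.3] p [ 0.5407 -0.0228  0.0863]
open t 36.1 w 52.1 Fg 0.0 ft [-0.5  0.3  0.3] p [ 0.54   -0.0226  0.0853]
gripped t 39.7 w 28.7 Fg 59.2 ft [0.1 0.1 6.8] p [ 0.639  -0.1352  0.085 ]
down True t 43.4 w 28.6 Fg 59.5 ft [-0.5  0.5  4.9] p [ 0.4729 -0.0178  0.089 ]
open t 43.7 w 45.0 Fg 0.0 ft [-0.5  0.5 -0.6] p [ 0.4723 -0.0176  0.0883]
gripped t 48.1 w 29.1 Fg 60.5 ft [ 0.2 -0.   5.7] p [ 0.5433 -0.3743  0.081 ]
down True t 52.9 w 29.2 Fg 60.3 ft [-0.1  0.1  4.5] p [0.4756 0.1647 0.085 ]
open t 53.2 w 44.9 Fg 0.0 ft [-0.   0.1 -0.2] p [0.4749 0.1647 0.0842]
```

View pics/m5.png

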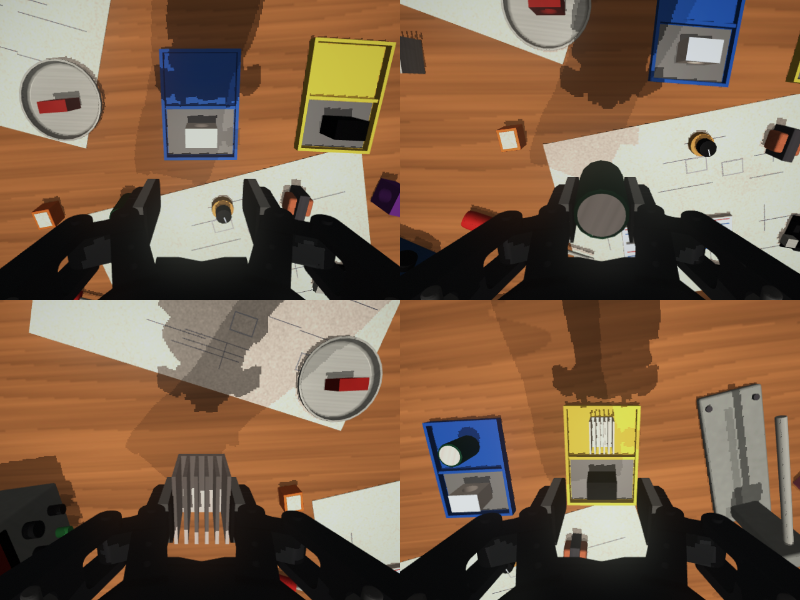

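The montage shows all four parts in their compartments. I'll retreat and do one final check.

```bash
python3 - <<'E'
from h import *
robot.move_pose([.5,.3,.35],[180,0,180]); robot.pause(.5); st("end")
c,im=snap("end","scene"); cv2.imwrite("pics/m6.png",cv2.resize(im[180:320,235:445],None,fx=3.8,fy=3.8,interpolation=cv2.INTER_CUBIC))
E
```

```text
end t 55.5 w 45.1 Fg 0.0 ft [-0.3 -0.4  0.9] p [0.5    0.2997 0.35  ]
```

View pics/m6.png

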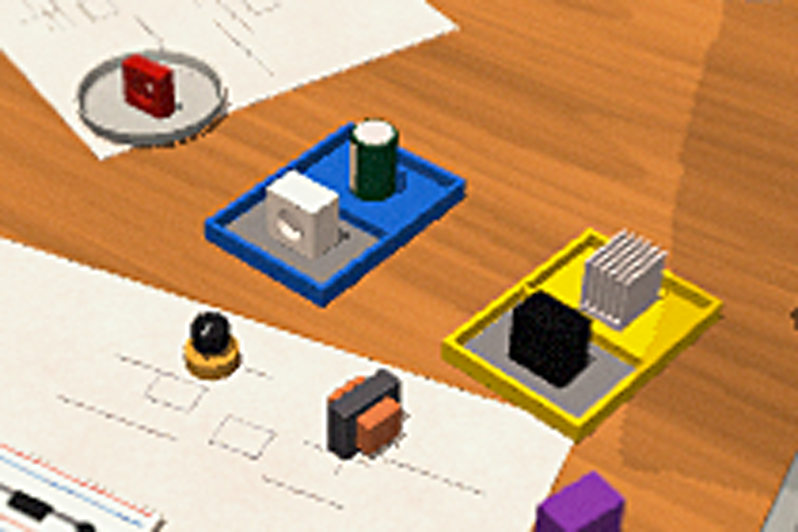

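The final crop shows the collar in the dish (150,85). The capacitor (375,160) and heat sink (625,280) are upright in the bare compartments. The white core (303,215) and black core (550,340) are on the linings. I'm handing in.

```bash
python3 -c "
from plant import robot
print(robot.job_done())"
```

```text
the job is handed in; nothing more can be done
None
```

Both kits are made up, the collar is in the dish, and the job was handed in at about 55 s with everything released; the hand-in call returned no verdict.

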